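# Swing the drill guide over the wood and relock it

## Robot

A 6-joint arm with a two-finger parallel gripper is mounted at the origin on the work surface. World frame = base frame: x ahead of the robot, y to its left, z up, the work surface at z = 0. Lengths are in m, angles in rad, forces in N, time in s.
With the tool pointing down it reaches from about 0.25 to 0.775 m from the base axis. Payload 4 kg.
Tool frame: the origin (TCP) lies at the very end of the fingers, on their centre line; the grasp point (between the pads) lies 19 mm behind it; z points along the fingers, y is the line along which they close (so a half turn about z gives the same grasp; the last joint's range is limited). The gripper opens to 94 mm and grips with 3 to 60 N. Pads are 16 mm wide; open, the fingers measure 119 mm over their backs; the gripper's body (75 mm by 177 mm) begins 78 mm behind the grasp point.
Start: joints at [1.137, 0.087, 1.371, -0, 1.684, -0.103], TCP at [0.179, 0.52, 0.174] pointing down, gripper open.
Joint ranges: [-3.1, 3.1], [-0.76, 2.03], [0.27, 2.55], [-1.08, 4.22], [0.17, 2.65], [-2.57, 2.57]. Speed limits (rad/s): [2.79, 2.79, 3.14, 3.14, 3.14, 3.14].

## Interface

Orientations are given as [roll, pitch, yaw] about the fixed x, y, z axes, in that order (R = Rz(yaw) Ry(pitch) Rx(roll)).
In Python, from plant import telemetry, optics, r gives the robot as it stands. The module is installed in compiled form; this text tells all that it offers.
- The arm moves only by the tool send_rows, never from a script. Its arguments are lists of equal length, an entry for each row: "claw": the closure in counts, from 0 (fully open) to 255 (shut); "xyz": the shift along the tool's x, y, z in cm, a list of three; "turn": the turn about the tool's z in rad. A call has 1 to 20 rows; each row is the pose to reach, as a shift and turn from the pose commanded when the call began, along the tool's axes at that moment; what a row does not reach only later rows make up. A row lasts 1/10 s, in which the tool goes at most 50 mm and 8.59 degrees, less where a joint would pass 70% of its speed; a pose out of reach is approached as far as the arm can. A call with a gripper value outside its range is refused whole. The fingers move at their own pace and stop on an object; the grip force is fixed at half the most. Time passes only in rows, so rows that repeat a pose let the fingers close. It gives the time, the measured TCP pose, the force, the opening and the grip force at its end, in the units of the state.
- telemetry.state(): the state, without advancing time (a new reading comes with each control period).
- optics.get_image(name): name is "scene" or "top"; returns (picture, depth): 400x640x3 uint8, red, green, blue; 400x640 float32, m along the optical axis (not along the pixel's ray), 0 where there is no reading.
- optics.calibration(name): a dict with "mtx" (3x3 intrinsics, pixels), "R" (3x3) and "t" (3): a world point X has camera coordinates R X + t. Camera axes: x right, y down, z forward; pixel columns grow to the right and rows downward; lengths in m; the calibration is good to about 2 mm. A picture is of the moment at which its call begins. calibration takes no time and is no camera call.
- r.job_done(): hands the job in; it is judged then, once.
The state is a dict: "t": time; "qpos": joint angles; "qvel": joint speeds; "tau": joint torques, N m; "ee_pos": TCP position; "ee_rot": TCP orientation; "force": force on the tool from outside, world axes, zero at the start; "moment": the same for the moment, N m; "width": finger opening in m; "finger_force": force on a finger pad.
Only numpy, scipy, OpenCV 4.12 (cv2) and the standard library are available. Lean on these libraries where they do the work, as an engineer would, in place of code of your own. Each camera call takes 0.05 s, during which the arm holds its last target. There are 200 camera calls.

## Task

Pull up the drill guide's index plunger and twist it so that it stays out by itself, let go of it, and swing the arm until the guide bush is over the square wooden block (not the round metal puck). Twist the plunger back and feel for that side's locking notch, so that the plunger ends fully home in it with the bush over the block; then let go. Leave the glue bottle, screw jar and screwdriver alone.

Things in the scene. Friction and masses are not known exactly. Their poses are not given: they have to be found in the camera images.
- pivot (a point): Point on the vertical pivot axis of the drill guide, 64 mm above the bench. The guide stands on a fixed grey base plate, 225 x 280 x 12 mm, that lies at any place and yaw and reaches from 88 mm behind the axis to 138 mm ahead; x axis: direction of the arm at swing 0, z up.
- swing (a joint): Angle of the arm about the pivot (rad), counterclockwise from above, -1.12 to 1.12; turns with 0.12 N m and stays put. Start notch at 0 (locked). Steel shoes left and right have one notch each, somewhere within 0.14 rad of +0.87 (left) and -0.87 (right): each differs every time and is not reported, so feel for it. In a notch the arm has 0.03 rad of play either way.
- plunger (a joint): How far the plunger is raised (m): 0 home with its 8 mm pin in a notch, 0.007 with the pin riding on the ring or shoe between notches, 0.010 held out by the twist, 0.015 at most. A spring presses it down with 5.5 N (home) to 8 N (out), its weight adds 1 N. Twisted back, it rides on the ring and drops home by itself as the arm is swung slowly over a notch, stopping the arm.
- knob (a joint): Twist of the plunger's knob (rad): 0 locked or riding (a stop), 1.22 (70 degrees, a stop) counterclockwise from above. A cross key in a slotted housing lets it twist only when pulled up more than 10 mm (11 to 14 mm is good); twisted over about 0.4 rad, the key rests on the housing and holds it out. Turned back to 0 and let go, it sinks into the slot. Takes under 0.1 N m.
- knob_grip (a point): Centre of the black wing knob on the plunger, 66 mm from the pivot axis, 118 mm above the bench when home (rises with the plunger). The wing is 42 mm long (x axis), 14 mm thick (y axis), 24 mm high; pinch it across the 14 mm. At twist 0 its length lies along the arm. Its housing on the arm, 34 x 32 mm, has its top at 92 mm; a thin stem joins them.
- handle_grip (a point): Centre of the round wooden handle upright at the end of the arm, 160 mm from the pivot axis: 22 mm in diameter, from 75 to 115 mm above the bench, this point at 97 mm. Its x axis points outward along the arm, a flat steel bar 34 mm wide, 54 to 64 mm above the bench, ending 18 mm beyond the handle's axis.
- bush (a point): Lower end of the steel drill-guide bush, an upright tube 22 mm in diameter, from 44 to 80 mm above the bench, on the arm's centre line 120 mm from the pivot axis.
- blank_top (a point): Centre of the top of the square wooden block, 52 x 52 x 26 mm, fixed on the base plate left or right of the arm's start, its top 38 mm above the bench. Each of its two possible places lies under the bush at about swing +0.87 or -0.87 (within 6 mm).
- puck_top (a point): Centre of the top of the round aluminium setting puck, 52 mm in diameter and 26 mm high, fixed in the other place.
- glue: White glue bottle, 48 mm in diameter, 115 mm high, standing beside the base plate; origin under its centre. Leave it alone.
- screws: Glass jar with steel lid, 60 mm in diameter, 70 mm high, beside the base plate; origin under its centre. Leave it alone.
- driver: Screwdriver 190 mm long lying on the bench beyond the base plate. Leave it alone.

How it is judged:
By the outcome, as a careful person would: the job done as asked, in the order asked, and still so for the second after the job is handed in, with the robot touching nothing.
It also fails if it takes over 72 s, if anything falls off the work surface, if the arm or the gripper's body presses on something with over 40 N, if the wrist force passes 120 N, or if a joint passes its speed limit or range.

## Working session

There is one attempt and no reset: what is moved stays moved. The work goes in short steps, Python scripts to look and compute and a tool call to move; the robot and the scene stay as the last step left them, time stands still between calls to the robot, and variables do not carry over. Pictures are saved under pics/ and viewed, at most 10 in all, crops included, and the job is handed in when it is done.

Besides the shell and the picture viewer there is one more tool, called after "Emit:" by a JSON object that holds its "method" and its "body", one argument or row to a line. send_rows: Moves the arm, as the interface text tells. Its arguments: {"type":"object","properties":{"claw":{"type":"array"},"xyz":{"type":"array"},"turn":{"type":"array"}},"required":["claw","xyz","turn"]}

```bash
mkdir -p pics
python3 - <<'E'
from plant import telemetry, optics, r
import cv2, numpy as np
for n in ("scene","top"):
    p,d=optics.get_image(n); cv2.imwrite(f"pics/{n}0.png",cv2.cvtColor(p,cv2.COLOR_RGB2BGR)); np.save(f"{n}0.npy",d)
    c=optics.calibration(n); print(n,c["mtx"].round(1).tolist(),c["R"].round(3).tolist(),c["t"].round(3).tolist())
s=telemetry.state(); print(s)
E
```

```text
scene [[463.1, 0.0, 324.1], [0.0, 463.1, 198.9], [0.0, 0.0, 1.0]] [[-0.231, 0.973, 0.015], [0.501, 0.132, -0.855], [-0.834, -0.19, -0.518]] [0.117, -0.182, 1.534]
top [[393.4, 0.0, 320.8], [0.0, 393.4, 203.6], [0.0, 0.0, 1.0]] [[-0.01, -1.0, -0.008], [-0.993, 0.011, -0.116], [0.116, 0.007, -0.993]] [0.036, 0.564, 0.948]
{'t': 0.1, 'qpos': array([ 1.13692879e+00,  8.79351597e-02,  1.37204905e+00,  6.36205837e-06,
        1.68362004e+00, -1.03086761e-01]), 'qvel': array([-0.00098909,  0.00061318, -0.00260418, -0.00094425,  0.0006274 ,
        0.00099645]), 'tau': array([ 1.81111111e-03, -3.41252339e+01, -3.03301585e+01,  7.18577136e-02,
        3.04229278e-02, -8.74097645e-05]), 'ee_pos': array([0.17839567, 0.51969053, 0.17301918]), 'ee_rot': array([-3.13959238e+00, -2.13291534e-04,  2.81081237e+00]), 'force': array([ 0.91950909,  0.61059409, -0.45622832]), 'moment': array([ 0.03940485, -0.00255249, -0.05747506]), 'finger_force': 0.0, 'width': 0.09399372737285525}
```

View pics/scene0.png

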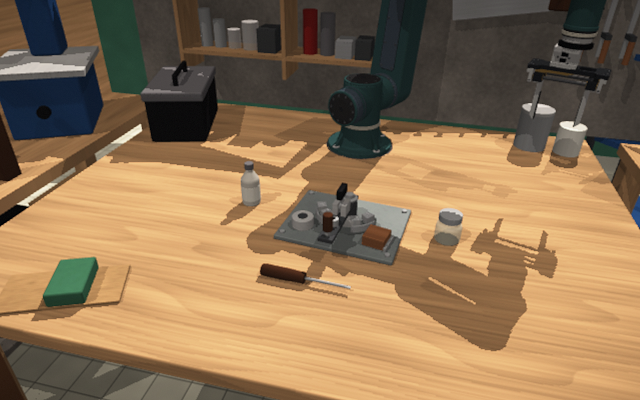

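View pics/top0.png

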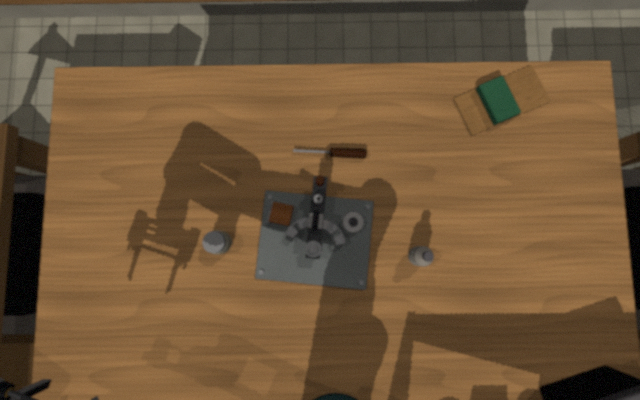

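The block (brown) is on the left (+y, top px ~281,214), the puck at about (353,222), and the arm points in +x. Next I'll enlarge both views.

Run:
```python
import cv2
a=cv2.imread("pics/top0.png")[170:295,250:380]; cv2.imwrite("pics/topc.png",cv2.resize(cv2.convertScaleAbs(a,alpha=1.6),None,fx=4.8,fy=4.8,interpolation=2))
a=cv2.imread("pics/scene0.png")[175:265,270:415]; cv2.imwrite("pics/scenec.png",cv2.resize(cv2.convertScaleAbs(a,alpha=1.6),None,fx=5.5,fy=5.5,interpolation=2))
```

```text
(no output)
```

View pics/topc.png

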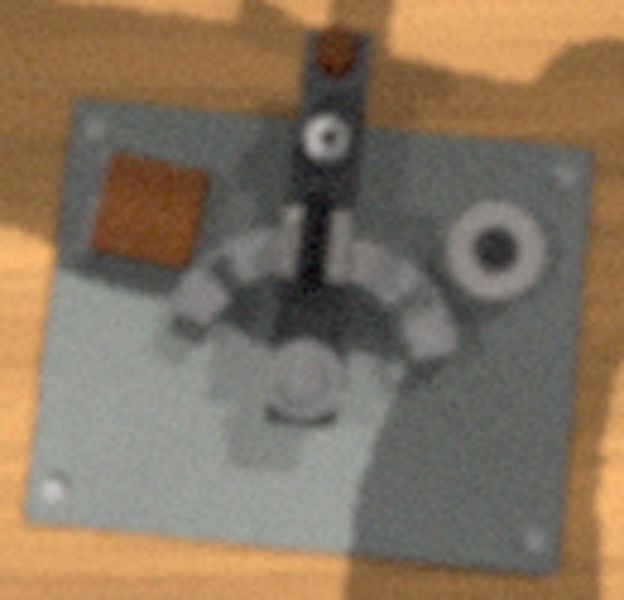

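View pics/scenec.png

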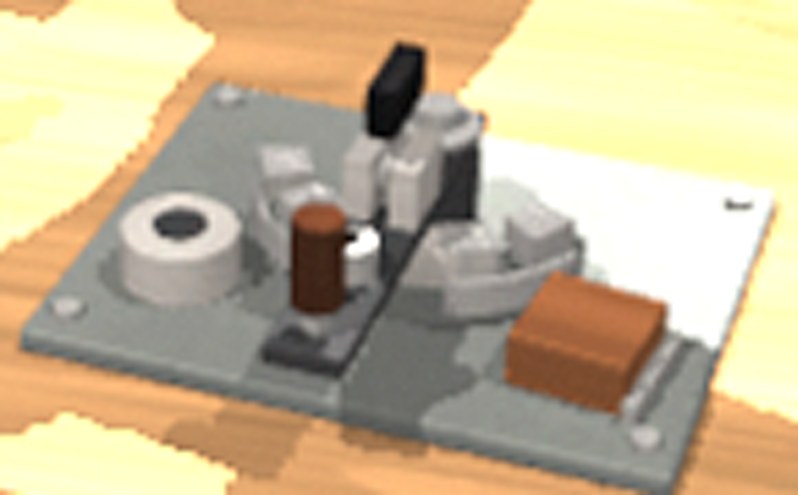

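Top crop: handle top (335,48), bush top (327,137), wing (315,243), pivot cap (305,378), block centre (150,209). Scene crop: wing centre (397,90), handle top (319,216), block top centre (588,320).

```bash
cat > h.py <<'E'
import numpy as np
from plant import optics
def cam(n):
    c=optics.calibration(n); return np.array(c["mtx"]),np.array(c["R"]),np.array(c["t"])
def ray(n,uv):
    K,R,t=cam(n); d=R.T@np.linalg.solve(K,[*uv,1]); return -R.T@t,d
def onz(n,uv,z):
    o,d=ray(n,uv); return o+d*(z-o[2])/d[2]
def tri(a,b):
    o1,d1=ray("top",a); o2,d2=ray("scene",b)
    s=np.linalg.lstsq(np.c_[d1,-d2],o2-o1,rcond=None)[0]
    p,q=o1+s[0]*d1,o2+s[1]*d2; return (p+q)/2,np.linalg.norm(p-q)
def dep(n,uv,d):
    K,R,t=cam(n); z=d[int(round(uv[1])),int(round(uv[0]))]; return R.T@(np.linalg.solve(K,[*uv,1])*z-t)
T=lambda x,y:((x+.5)/4.8-.5+250,(y+.5)/4.8-.5+170)
S=lambda x,y:((x+.5)/5.5-.5+270,(y+.5)/5.5-.5+175)
E
python3 - <<'E'
from h import *
np.set_printoptions(precision=4,suppress=True)
d=np.load("top0.npy")
P=dict(handle=(T(335,48),S(319,214),.115),block=(T(150,209),S(588,320),.038),puck=(T(497,250),S(182,225),.038),knob=(T(315,243),S(397,85),.124),bush=(T(327,137),S(362,240),.080))
for k,(a,b,z) in P.items(): print(k,*tri(a,b),onz("top",a,z),onz("scene",b,z),dep("top",a,d))
print("pivotcap",dep("top",T(305,378),d))
c=[onz("top",T(*q),.012) for q in ((75,100),(593,150),(553,573),(25,520))]
c=np.array(c)[:,:2]; print(c, [np.linalg.norm(c[i]-c[i-1]) for i in range(4)])
ax=(c[0]+c[1]-c[2]-c[3]);ax/=np.linalg.norm(ax); yw=np.arctan2(ax[1],ax[0]); m=c.mean(0)
piv=m-ax*.025; print("yaw",yw,"pivot from plate",piv)
h=onz("top",T(335,48),.115)[:2]; b=onz("top",T(327,137),.08)[:2]; v=h-piv; print("handle",np.linalg.norm(v),np.arctan2(v[1],v[0]),"bush",np.linalg.norm(b-piv),np.arctan2(*(b-piv)[::-1]))
for n in("block","puck"):
    q=onz("top",P[n][0],.038)[:2]-piv; print(n,np.linalg.norm(q),np.arctan2(q[1],q[0])-yw)
E
```

```text
handle [0.6109 0.0312 0.1148] 0.0026567121260580554 [0.6106 0.0325 0.115 ] [0.6114 0.0299 0.115 ] [0.6108 0.0325 0.1136]
block [0.5416 0.1289 0.0358] 0.0016533972030363432 [0.5412 0.1295 0.038 ] [0.5449 0.1284 0.038 ] [0.5417 0.1301 0.033 ]
puck [ 0.5183 -0.0496  0.0377] 0.001296265137910704 [ 0.5182 -0.0489  0.038 ] [ 0.5188 -0.0501  0.038 ] [ 0.5182 -0.0489  0.0381]
knob [0.5169 0.0417 0.1198] 0.002171730814711418 [0.5164 0.0426 0.124 ] [0.5242 0.0419 0.124 ] [0.516  0.0425 0.1291]
bush [0.5721 0.0381 0.0794] 0.0018073983327788828 [0.5722 0.0372 0.08  ] [0.5728 0.0392 0.08  ] [0.5722 0.0372 0.0801]
pivotcap [0.4537 0.0492 0.0751]
[[ 0.6025  0.1725]
 [ 0.5725 -0.1028]
 [ 0.3524 -0.0765]
 [ 0.382   0.1971]] [np.float64(0.2218427067226445), np.float64(0.27694028683590177), np.float64(0.2216876839253413), np.float64(0.27526635513950776)]
yaw -0.11500657654865247 pivot from plate [0.4525 0.0504]
handle 0.15904624337393627 -0.11320020540292572 bush 0.12037188572474834 -0.10996979019712197
block 0.11883609441681338 0.8430210973458732
puck 0.11909637949217228 -0.872137180148087
```

Geometry agrees with the given sizes: pivot ≈(0.4527,0.0496), yaw −0.114, knob ≈(0.518,0.042), and the block at swing ≈+0.84. I'll move above the knob, using the yaw that leaves room for the twist.

Emit:
{"method": "send_rows", "body": {
  "claw": [140,140,140,140,140,140,140,140,140,140,140,140,140,140,140,140,140,140,140,140],
  "xyz": [
    [-47.6,-34.2,1],
    [-47.6,-34.2,1],
    [-47.6,-34.2,1],
    [-47.6,-34.2,1],
    [-47.6,-34.2,1],
    [-47.6,-34.2,1],
    [-47.6,-34.2,1],
    [-47.6,-34.2,1],
    [-47.6,-34.2,1],
    [-47.6,-34.2,1],
    [-47.6,-34.2,1],
    [-47.6,-34.2,1],
    [-47.6,-34.2,1],
    [-47.6,-34.2,1],
    [-47.6,-34.2,1],
    [-47.6,-34.2,1],
    [-47.6,-34.2,1],
    [-47.6,-34.2,1],
    [-47.6,-34.2,1],
    [-47.6,-34.2,1]
  ],
  "turn": [2.925,2.925,2.925,2.925,2.925,2.925,2.925,2.925,2.925,2.925,2.925,2.925,2.925,2.925,2.925,2.925,2.925,2.925,2.925,2.925]
}}

```text
t: 2.1
ee_pos: [0.5173, 0.0421, 0.1634]
ee_rot: [3.142, 0.001, -0.119]
force: [0.2, 0.7, -0.1]
width: 0.0423
finger_force: 0.0
```

```bash
cat >> h.py <<'E'
from plant import telemetry
import sys
PIV=np.array([.4527,.0496]); Y0=-.114
def pol(r,sw): return PIV+r*np.array([np.cos(Y0+sw),np.sin(Y0+sw)])
def to(xy,z,yaw):
    s=telemetry.state(); p=s["ee_pos"]; y=s["ee_rot"][2]
    d=np.array([*xy,z])-p; c,n=np.cos(y),np.sin(y)
    print("t %.2f"%s["t"],"pos",p.round(4),"rpy",s["ee_rot"].round(3),"F",s["force"].round(1),"w %.4f ff %.1f"%(s["width"],s["finger_force"]),"q6 %.2f"%s["qpos"][5])
    print("shift cm",(100*np.array([c*d[0]+n*d[1],n*d[0]-c*d[1],-d[2]])).round(2),"turn",round((y-yaw+np.pi)%(2*np.pi)-np.pi,3))
E
python3 -c "
from h import *
to(pol(.066,0),.100,Y0)"
```

```text
t 2.10 pos [0.5173 0.0421 0.1634] rpy [ 3.142e+00  1.000e-03 -1.190e-01] F [ 0.2  0.7 -0.1] w 0.0423 ff 0.0 q6 1.66
shift cm [ 0.09 -0.01  6.34] turn -0.005
```

Emit:
{"method": "send_rows", "body": {
  "claw": [140,140,140,140,140,140,140,140,255,255,255,255,255,255],
  "xyz": [
    [0,0,1],
    [0,0,2],
    [0,0,3],
    [0,0,4],
    [0,0,5],
    [0,0,6],
    [0,0,6.3],
    [0,0,6.3],
    [0,0,6.3],
    [0,0,6.3],
    [0,0,6.3],
    [0,0,6.3],
    [0,0,6.3],
    [0,0,6.3]
  ],
  "turn": [0,0,0,0,0,0,0,0,0,0,0,0,0,0]
}}

```text
t: 3.5
ee_pos: [0.5178, 0.0422, 0.1012]
ee_rot: [-3.141, -0.0, -0.114]
force: [0.3, -0.5, -0.3]
width: 0.0006
finger_force: 0.0
```

```bash
python3 -c "
from h import *
to(pol(.066,0),.1125,Y0)"
```

```text
t 3.50 pos [0.5178 0.0422 0.1012] rpy [-3.141 -0.    -0.114] F [ 0.3 -0.5 -0.3] w 0.0006 ff 0.0 q6 1.66
shift cm [ 0.05  0.   -1.13] turn -0.0
```

The fingers closed on nothing, so I'll look.

Run:
```python
import cv2,numpy as np
from plant import optics
ims=[]
p,d=optics.get_image("scene"); a=cv2.cvtColor(p,4)[120:265,270:415]
p2,d2=optics.get_image("top"); b=cv2.cvtColor(p2,4)[160:305,250:395]; np.save("top1.npy",d2)
cv2.imwrite("pics/c1.png",cv2.resize(np.hstack([a,b]),(800,400),interpolation=2))
```

```text
(no output)
```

View pics/c1.png

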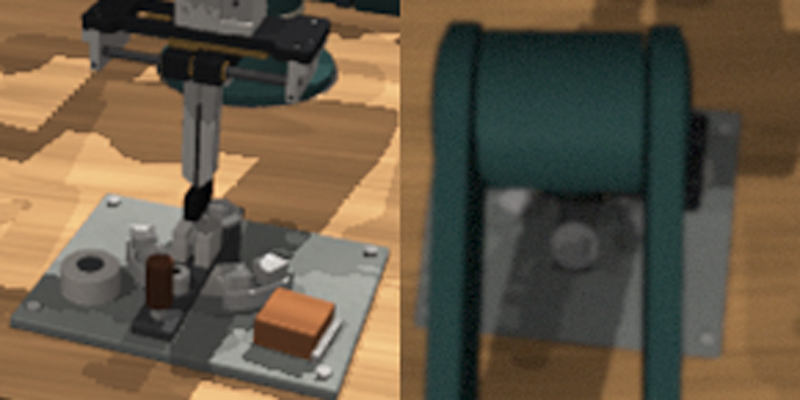

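Run:
```python
from h import *
import cv2
K,R,t=cam("scene")
def pr(X): p=K@(R@np.array(X)+t); p=p[:2]/p[2]; return p.round(1), ((p-[270,120])*2.759).round()
for z in (.092,.101,.106,.12,.130,.14,.16): print(z,*pr([.5178,.0422,z]))
p,d=optics.get_image("scene"); a=cv2.cvtColor(p,4)[150:220,300:380]
cv2.imwrite("pics/c2.png",cv2.resize(cv2.convertScaleAbs(a,alpha=1.8),None,fx=8.5,fy=8.5,interpolation=2))
to(pol(.066,0),.1,Y0)
```

```text
0.092 [342.  200.9] [199. 223.]
0.101 [342.1 197.5] [199. 214.]
0.106 [342.2 195.6] [199. 209.]
0.12 [342.4 190.2] [200. 194.]
0.13 [342.6 186.3] [200. 183.]
0.14 [342.7 182.4] [201. 172.]
0.16 [343.1 174.4] [202. 150.]
t 3.65 pos [0.5178 0.0421 0.1011] rpy [-3.142 -0.    -0.114] F [-0.7  0.1 -0.2] w 0.0006 ff 0.0 q6 1.66
shift cm [ 0.05 -0.    0.11] turn -0.0
```

View pics/c2.png

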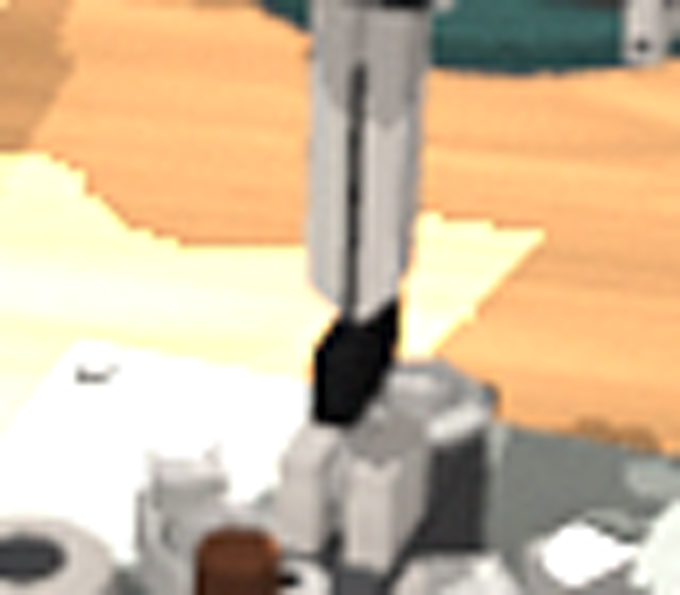

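Run:
```python
from h import *
p,d=optics.get_image("scene")
d0=np.load("scene0.npy")
for uv in ((338,175),(345,175),(338,180),(345,180),(340,184),(344,184),(340,190),(344,190),(343,195),(340,195)): print(uv,dep("scene",uv,d).round(4),dep("scene",uv,d0).round(4))
s=telemetry.state(); print(s["qpos"])
```

```text
(338, 175) [0.5266 0.0327 0.1617] [ 0.2305 -0.0244 -0.    ]
(345, 175) [0.5264 0.048  0.1638] [ 2.255e-01 -4.700e-03  1.000e-04]
(338, 180) [0.5261 0.033  0.1492] [ 0.2606 -0.0181  0.0003]
(345, 180) [0.5268 0.0486 0.1517] [0.2587 0.0018 0.0021]
(340, 184) [0.5287 0.0382 0.1413] [ 0.2832 -0.0077  0.0011]
(344, 184) [0.527  0.0468 0.1416] [0.5097 0.0438 0.1318]
(340, 190) [0.5371 0.0403 0.1311] [0.536  0.0401 0.1305]
(344, 190) [0.526  0.0472 0.1259] [0.5264 0.0473 0.1262]
(343, 195) [0.5351 0.0471 0.1183] [0.5333 0.0467 0.1172]
(340, 195) [0.5405 0.0414 0.1206] [0.5404 0.0413 0.1205]
[-2.80186929e-02  4.54329643e-02  1.56024329e+00  6.64176083e-05
  1.53595838e+00  1.65699779e+00]
```

Run:
```python
from h import *
import cv2
K,R,t=cam("scene")
def pr(X): p=K@(R@np.array(X)+t); return (p[:2]/p[2]).round(1)
y=2.811; yv=np.array([np.sin(y),-np.cos(y),0])
for s in(-.05,0,.05): print(pr(np.array([.1784,.5197,.173])+s*yv))
d0=np.load("scene0.npy")
a=cv2.imread("pics/scene0.png")[50:170,500:640]
for r in range(110,170,6): print(r,[(c,dep("scene",(c,r),d0).round(3).tolist()) for c in range(505,600,6) if dep("scene",(c,r),d0)[2]>.12])
b=cv2.imread("pics/c1.png")
cv2.imwrite("pics/s0c.png",cv2.resize(a,None,fx=5,fy=5,interpolation=2))
```

```text
[529.9 128.2]
[550.2 132.5]
[571.1 136.9]
110 [(523, [-0.124, 0.501, 0.124]), (529, [-0.102, 0.514, 0.133]), (535, [0.171, 0.471, 0.226]), (541, [-0.121, 0.553, 0.13]), (547, [-0.126, 0.572, 0.13]), (553, [-0.132, 0.59, 0.13]), (583, [0.205, 0.571, 0.248])]
116 [(541, [-0.088, 0.55, 0.122]), (547, [-0.094, 0.568, 0.122]), (577, [0.2, 0.564, 0.231])]
122 [(577, [0.206, 0.566, 0.217])]
128 []
134 []
140 []
146 []
152 []
158 []
164 []
```

View pics/s0c.png

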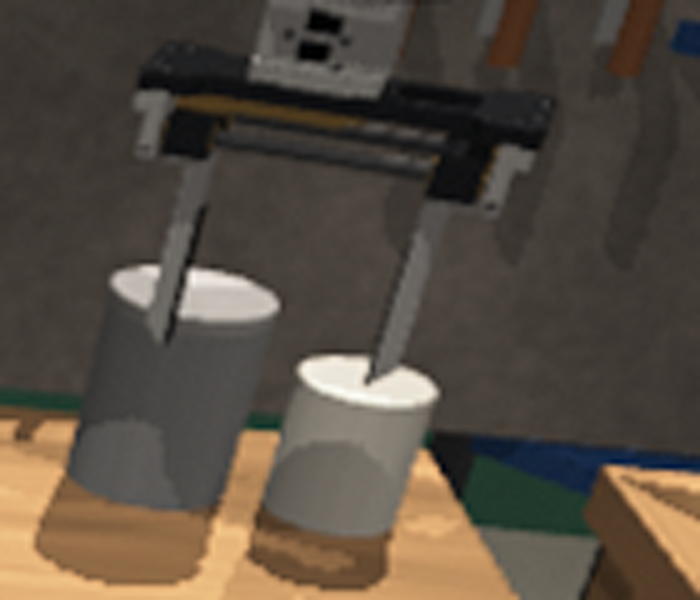

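The fingertips sit about 10 px higher in the picture than the reported TCP projects to. The true fingertips look about 30 mm above it, so I'll fit the offset.

Run:
```python
from h import *
from scipy.optimize import least_squares
K,R,t=cam("scene")
def pr(X): p=K@(R@np.array(X)+t); return p[:2]/p[2]
y=2.811; yv=np.array([np.sin(y),-np.cos(y),0])
obs=[(165/5+500,340/5+50),(372/5+500,383/5+50)]
P0=np.array([.1784,.5197,.173])
f=lambda q:np.r_[[pr(P0+[0,q[0],q[1]]+s*.050*yv)-o for s,o in zip((-1,1),obs)]].ravel()
s=least_squares(f,[0,0]); print("dy,dz",s.x,"res",s.fun)
f=lambda z:np.r_[pr([.5258,.0415,z[0]])-[300+352/8.5,150+312/8.5]]
s=least_squares(f,[.13]); print("closed tip z",s.x,s.fun)
```

```text
dy,dz [0.00044729 0.02816406] res [-0.22743019  0.13439231  0.215059   -0.12094029]
closed tip z [0.13332927] [0.18723058 0.00745059]
```

The real fingertips are about 29 mm above the reported TCP (both fits agree). I'll open, go 3 cm lower and grip.

Emit:
{"method": "send_rows", "body": {
  "claw": [140,140,140,140,140,140,140,140,140,140,255,255,255,255,255,255],
  "xyz": [
    [0,0,-0.5],
    [0,0,-0.5],
    [0,0,-0.5],
    [0,0,-0.5],
    [0,0,0.3],
    [0,0,1],
    [0,0,1.7],
    [0,0,2.4],
    [0,0,3],
    [0,0,3],
    [0,0,3],
    [0,0,3],
    [0,0,3],
    [0,0,3],
    [0,0,3],
    [0,0,3]
  ],
  "turn": [0,0,0,0,0,0,0,0,0,0,0,0,0,0,0,0]
}}

```text
t: 5.3
ee_pos: [0.518, 0.0422, 0.0714]
ee_rot: [-3.141, -0.001, -0.114]
force: [0.2, 0.6, 1.5]
width: 0.0139
finger_force: 30.0
```

Emit:
{"method": "send_rows", "body": {
  "claw": [255,255,255,255,255,255,255],
  "xyz": [
    [0,0,-0.25],
    [0,0,-0.5],
    [0,0,-0.75],
    [0,0,-1.0],
    [0,0,-1.25],
    [0,0,-1.3],
    [0,0,-1.3]
  ],
  "turn": [0,0,0,0,0,0,0]
}}

```text
t: 6.0
ee_pos: [0.5177, 0.0421, 0.0838]
ee_rot: [-3.142, 0.0, -0.114]
force: [4.3, 1.0, -9.9]
width: 0.0136
finger_force: 30.0
```

It's up 12.4 mm with a 9.9 N load. Now the twist.

Emit:
{"method": "send_rows", "body": {
  "claw": [255,255,255,255,255,255,255,255,255,255,255,255,255,255],
  "xyz": [
    [0,0,0],
    [0,0,0],
    [0,0,0],
    [0,0,0],
    [0,0,0],
    [0,0,0],
    [0,0,0],
    [0,0,0],
    [0,0,0],
    [0,0,0],
    [0,0,0],
    [0,0,0],
    [0,0,0.2],
    [0,0,0.25]
  ],
  "turn": [-0.12,-0.24,-0.36,-0.48,-0.6,-0.72,-0.84,-0.96,-1.08,-1.16,-1.18,-1.18,-1.18,-1.18]
}}

```text
t: 7.4
ee_pos: [0.518, 0.0417, 0.0815]
ee_rot: [3.141, 0.0, 1.065]
force: [3.8, -1.4, -6.5]
width: 0.0135
finger_force: 30.0
```

```bash
python3 -c "
from h import *
to(pol(.066,0),.14,Y0+1.18); print(telemetry.state()['moment'])"
```

```text
t 7.40 pos [0.518  0.0417 0.0815] rpy [3.141 0.    1.065] F [ 3.8 -1.4 -6.5] w 0.0135 ff 30.0 q6 0.48
shift cm [ 0.05  0.01 -5.85] turn -0.001
[-0.45823191 -0.84202112  0.04454701]
```

Emit:
{"method": "send_rows", "body": {
  "claw": [140,140,140,140,140,140,140,140],
  "xyz": [
    [0,0,0],
    [0,0,0],
    [0,0,0],
    [0,0,-1],
    [0,0,-3],
    [0,0,-5.5],
    [0,0,-5.5],
    [0,0,-5.5]
  ],
  "turn": [0,0,0,0,0,0,0,0]
}}

```text
t: 8.2
ee_pos: [0.5182, 0.0422, 0.1374]
ee_rot: [3.14, -0.001, 1.066]
force: [0.0, 0.2, -0.5]
width: 0.0425
finger_force: 0.0
```

Run:
```python
from h import *
import cv2
to(pol(.160,0),.14,Y0)
p,d=optics.get_image("scene"); a=cv2.cvtColor(p,4)[150:240,290:410]
cv2.imwrite("pics/c3.png",cv2.resize(cv2.convertScaleAbs(a,alpha=1.8),None,fx=6,fy=6,interpolation=2))
```

```text
t 8.20 pos [0.5182 0.0422 0.1374] rpy [ 3.140e+00 -1.000e-03  1.066e+00] F [ 0.   0.2 -0.5] w 0.0425 ff 0.0 q6 0.48
shift cm [ 3.58  8.71 -0.26] turn 1.18
```

View pics/c3.png

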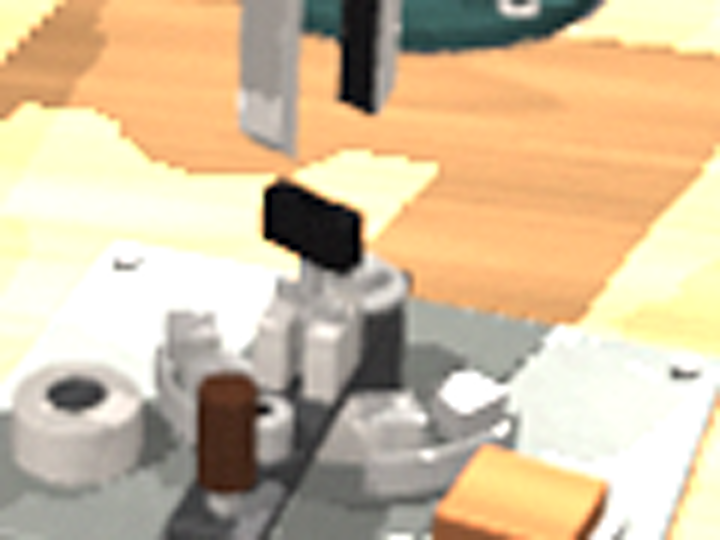

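The picture shows the wing crosswise and standing raised on its stem, at about (312,225), with the arm still at swing 0. Next I go to the handle.

Emit:
{"method": "send_rows", "body": {
  "claw": [140,140,140,140,140,140,140,140,140,140,140,140,140,140,140,140,140,140],
  "xyz": [
    [3.6,8.7,0],
    [3.6,8.7,0],
    [3.6,8.7,0],
    [3.6,8.7,0],
    [3.6,8.7,0],
    [3.6,8.7,0],
    [3.6,8.7,0],
    [3.6,8.7,0],
    [3.6,8.7,0],
    [3.6,8.7,2],
    [3.6,8.7,4],
    [3.6,8.7,6],
    [3.6,8.7,7.5],
    [3.6,8.7,8.6],
    [3.6,8.7,8.6],
    [3.6,8.7,8.6],
    [3.6,8.7,8.6],
    [3.6,8.7,8.6]
  ],
  "turn": [1.18,1.18,1.18,1.18,1.18,1.18,1.18,1.18,1.18,1.18,1.18,1.18,1.18,1.18,1.18,1.18,1.18,1.18]
}}

```text
t: 10.05
ee_pos: [0.6122, 0.0315, 0.052]
ee_rot: [-3.141, -0.002, -0.114]
force: [-0.7, -0.2, -0.7]
width: 0.0421
finger_force: 0.0
```

Emit:
{"method": "send_rows", "body": {
  "claw": [255,255,255,255],
  "xyz": [
    [0,0,0],
    [0,0,0],
    [0,0,0],
    [0,0,0]
  ],
  "turn": [0,0,0,0]
}}

```text
t: 10.45
ee_pos: [0.6115, 0.0316, 0.0509]
ee_rot: [-3.141, -0.0, -0.114]
force: [-0.5, -0.2, 0.6]
width: 0.0212
finger_force: 30.0
```

Run:
```python
from h import *
to(pol(.160,0),.052,Y0)
# arc in tool axes from swing 0 (x radial, y to the right)
for a in np.linspace(0.06,.72,12): print([round(16*(np.cos(a)-1),2),round(-16*np.sin(a),2),0],round(-a,2),end="; ")
```

```text
t 10.45 pos [0.6115 0.0316 0.0509] rpy [-3.141 -0.    -0.114] F [-0.5 -0.2  0.6] w 0.0212 ff 30.0 q6 1.64
shift cm [ 0.02  0.02 -0.11] turn -0.0
[np.float64(-0.03), np.float64(-0.96), 0] -0.06; [np.float64(-0.12), np.float64(-1.92), 0] -0.12; [np.float64(-0.26), np.float64(-2.86), 0] -0.18; [np.float64(-0.46), np.float64(-3.8), 0] -0.24; [np.float64(-0.71), np.float64(-4.73), 0] -0.3; [np.float64(-1.03), np.float64(-5.64), 0] -0.36; [np.float64(-1.39), np.float64(-6.52), 0] -0.42; [np.float64(-1.81), np.float64(-7.39), 0] -0.48; [np.float64(-2.28), np.float64(-8.23), 0] -0.54; [np.float64(-2.79), np.float64(-9.03), 0] -0.6; [np.float64(-3.36), np.float64(-9.81), 0] -0.66; [np.float64(-3.97), np.float64(-10.55), 0] -0.72;
```

Emit:
{"method": "send_rows", "body": {
  "claw": [255,255,255,255,255,255,255,255,255,255,255,255,255,255],
  "xyz": [
    [-0.03,-0.96,0],
    [-0.12,-1.92,0],
    [-0.26,-2.86,0],
    [-0.46,-3.8,0],
    [-0.71,-4.73,0],
    [-1.03,-5.64,0],
    [-1.39,-6.52,0],
    [-1.81,-7.39,0],
    [-2.28,-8.23,0],
    [-2.79,-9.03,0],
    [-3.36,-9.81,0],
    [-3.97,-10.55,0],
    [-3.97,-10.55,0],
    [-3.97,-10.55,0]
  ],
  "turn": [-0.06,-0.12,-0.18,-0.24,-0.3,-0.36,-0.42,-0.48,-0.54,-0.6,-0.66,-0.72,-0.72,-0.72]
}}

```text
t: 11.85
ee_pos: [0.5836, 0.1408, 0.0508]
ee_rot: [-3.141, 0.001, 0.605]
force: [-1.5, -1.2, 2.7]
width: 0.021
finger_force: 30.0
```

```bash
cat >> h.py <<'E'
def sw():
    v=telemetry.state()["ee_pos"][:2]-PIV; print("radius %.4f swing %.4f"%(np.linalg.norm(v),np.arctan2(v[1],v[0])-Y0))
E
python3 - <<'E'
from h import *
sw(); to(pol(.066,.72),.052,Y0+.72+1.18)
E
```

```text
radius 0.1595 swing 0.7224
t 11.85 pos [0.5836 0.1408 0.0508] rpy [-3.141e+00  1.000e-03  6.050e-01] F [-1.5 -1.2  2.7] w 0.0210 ff 30.0 q6 1.11
shift cm [-9.35  0.05 -0.12] turn -1.181
```

Emit:
{"method": "send_rows", "body": {
  "claw": [140,140,140,140,140,140,140,140,140,140,140,140,140,140,140,140,140],
  "xyz": [
    [0,0,0],
    [0,0,0],
    [0,0,0],
    [0,0,-3],
    [0,0,-6],
    [0,0,-9],
    [-3,0,-9],
    [-6,0,-9],
    [-9.35,0,-9],
    [-9.35,0,-9],
    [-9.35,0,-9],
    [-9.35,0,-9],
    [-9.35,0,-9],
    [-9.35,0,-9],
    [-9.35,0,-9],
    [-9.35,0,-9],
    [-9.35,0,-9]
  ],
  "turn": [0,0,0,0,0,0,-1.18,-1.18,-1.18,-1.18,-1.18,-1.18,-1.18,-1.18,-1.18,-1.18,-1.18]
}}

```text
t: 13.55
ee_pos: [0.5071, 0.0876, 0.1405]
ee_rot: [3.141, -0.0, 1.784]
force: [0.1, 0.2, 0.2]
width: 0.0428
finger_force: 0.0
```

Run:
```python
from h import *
import cv2
to(pol(.066,.7224),.081,Y0+.7224+1.18)
p,d=optics.get_image("scene"); a=cv2.cvtColor(p,4)[150:250,290:410]
cv2.imwrite("pics/c4.png",cv2.resize(cv2.convertScaleAbs(a,alpha=1.8),None,fx=6,fy=6,interpolation=2))
```

```text
t 13.55 pos [0.5071 0.0876 0.1405] rpy [ 3.141 -0.     1.784] F [0.1 0.2 0.2] w 0.0428 ff 0.0 q6 -0.15
shift cm [-0.02 -0.03  5.95] turn -0.005
```

View pics/c4.png

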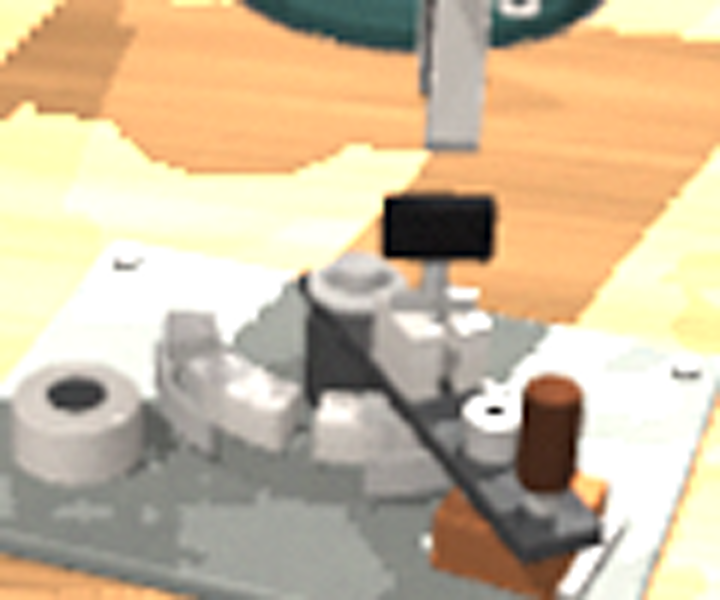

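The arm is over the block with the knob held out at (440,228). I'll descend, grip and lift slightly, then twist back.

Emit:
{"method": "send_rows", "body": {
  "claw": [140,140,140,140,140,140,255,255,255,255,255,255,255,255,255],
  "xyz": [
    [0,0,1.5],
    [0,0,3],
    [0,0,4.5],
    [0,0,5.9],
    [0,0,5.9],
    [0,0,5.9],
    [0,0,5.9],
    [0,0,5.9],
    [0,0,5.9],
    [0,0,5.9],
    [0,0,5.9],
    [0,0,5.75],
    [0,0,5.6],
    [0,0,5.6],
    [0,0,5.6]
  ],
  "turn": [0,0,0,0,0,0,0,0,0,0,0,0,0,0,0]
}}

```text
t: 15.1
ee_pos: [0.5068, 0.0877, 0.0834]
ee_rot: [-3.14, -0.0, 1.786]
force: [3.1, -0.4, -8.4]
width: 0.0135
finger_force: 30.0
```

Emit:
{"method": "send_rows", "body": {
  "claw": [255,255,255,255,255,255,255,255,255,255,255,255],
  "xyz": [
    [0,0,0],
    [0,0,0],
    [0,0,0],
    [0,0,0],
    [0,0,0],
    [0,0,0],
    [0,0,0],
    [0,0,0],
    [0,0,0],
    [0,0,0],
    [0,0,0],
    [0,0,0]
  ],
  "turn": [0.12,0.24,0.36,0.48,0.6,0.72,0.84,0.96,1.08,1.18,1.2,1.2]
}}

```text
t: 16.3
ee_pos: [0.5074, 0.087, 0.0843]
ee_rot: [3.14, 0.0, 0.588]
force: [5.3, -1.3, -8.2]
width: 0.0139
finger_force: 30.1
```

Run:
```python
from h import *
to(pol(.066,.7224),.081,Y0+.7224); print(telemetry.state()["moment"])
```

```text
t 16.30 pos [0.5074 0.087  0.0843] rpy [3.14  0.    0.588] F [ 5.3 -1.3 -8.2] w 0.0139 ff 30.1 q6 1.04
shift cm [-0.03 -0.05  0.33] turn -0.021
[-0.44532391 -0.84230501  0.32196858]
```

Emit:
{"method": "send_rows", "body": {
  "claw": [255,255,255,255,255],
  "xyz": [
    [0,0,0.15],
    [0,0,0.3],
    [0,0,0.45],
    [0,0,0.6],
    [0,0,0.6]
  ],
  "turn": [-0.02,-0.02,-0.02,-0.02,-0.02]
}}

```text
t: 16.8
ee_pos: [0.5071, 0.0876, 0.0785]
ee_rot: [3.142, -0.0, 0.606]
force: [3.6, -1.1, -7.6]
width: 0.0136
finger_force: 30.0
```

Emit:
{"method": "send_rows", "body": {
  "claw": [140,140,140,140,140,140,140,140,140,140,140,140,140,140],
  "xyz": [
    [0,0,0],
    [0,0,0],
    [0,0,0],
    [0,0,0],
    [0,0,-2],
    [0,0,-4],
    [0,0,-6],
    [3,0,-6],
    [6,0,-6],
    [9.35,0,-6],
    [9.35,0,-6],
    [9.35,0,-6],
    [9.35,0,-6],
    [9.35,0,-6]
  ],
  "turn": [0,0,0,0,0,0,0,0,0,0,0,0,0,0]
}}

```text
t: 18.2
ee_pos: [0.5833, 0.1404, 0.1392]
ee_rot: [3.141, -0.0, 0.605]
force: [-0.0, 0.0, 0.4]
width: 0.0426
finger_force: 0.0
```

Run:
```python
from h import *
to(pol(.160,.7224),.052,Y0+.7224)
p,d=optics.get_image("scene")
# wing: black pixels near the knob, highest points
K,R,t=cam("scene"); v,u=np.mgrid[170:215,335:385]; z=d[170:215,335:385]
X=(np.stack([u,v,np.ones_like(u)],-1)@np.linalg.inv(K).T*z[...,None]-t)@R
g=p[170:215,335:385].max(-1)<45
m=g&(np.hypot(X[...,0]-.507,X[...,1]-.0874)<.03)&(X[...,2]>.09)
print(m.sum(),np.percentile(X[m][:,2],[2,50,90,98]),X[m].mean(0))
```

```text
t 18.20 pos [0.5833 0.1404 0.1392] rpy [ 3.141 -0.     0.605] F [-0.   0.   0.4] w 0.0426 ff 0.0 q6 1.11
shift cm [ 0.09 -0.02  8.72] turn -0.003
136 [0.10861182 0.12325355 0.13038188 0.13217997] [0.51514934 0.08655725 0.12207097]
```

The wing's top is at ~0.131, the same as when home, so the pin may have dropped straight in. I'll test it by swinging the handle gently.

Emit:
{"method": "send_rows", "body": {
  "claw": [140,140,140,140,140,140,140,255,255,255,255,255],
  "xyz": [
    [0.1,0,2],
    [0.1,0,4],
    [0.1,0,6],
    [0.1,0,7.5],
    [0.1,0,8.7],
    [0.1,0,8.7],
    [0.1,0,8.7],
    [0.1,0,8.7],
    [0.1,0,8.7],
    [0.1,0,8.7],
    [0.1,0,8.7],
    [0.1,0,8.7]
  ],
  "turn": [0,0,0,0,0,0,0,0,0,0,0,0]
}}

```text
t: 19.45
ee_pos: [0.5852, 0.1418, 0.0525]
ee_rot: [3.141, -0.002, 0.606]
force: [-0.6, 1.0, 3.1]
width: 0.0213
finger_force: 30.0
```

Run:
```python
from h import *
sw();to(pol(.160,.7224),.052,Y0+.7224)
for a in np.arange(.01,.34,.01): print([round(float(15.95*(np.cos(a)-1)),2),round(float(-15.95*np.sin(a)),2),0],end=", ")
```

```text
radius 0.1614 swing 0.7218
t 19.45 pos [0.5852 0.1418 0.0525] rpy [ 3.141e+00 -2.000e-03  6.060e-01] F [-0.6  1.   3.1] w 0.0213 ff 30.0 q6 1.11
shift cm [-0.14 -0.01  0.05] turn -0.002
[-0.0, -0.16, 0], [-0.0, -0.32, 0], [-0.01, -0.48, 0], [-0.01, -0.64, 0], [-0.02, -0.8, 0], [-0.03, -0.96, 0], [-0.04, -1.12, 0], [-0.05, -1.27, 0], [-0.06, -1.43, 0], [-0.08, -1.59, 0], [-0.1, -1.75, 0], [-0.11, -1.91, 0], [-0.13, -2.07, 0], [-0.16, -2.23, 0], [-0.18, -2.38, 0], [-0.2, -2.54, 0], [-0.23, -2.7, 0], [-0.26, -2.86, 0], [-0.29, -3.01, 0], [-0.32, -3.17, 0], [-0.35, -3.32, 0], [-0.38, -3.48, 0], [-0.42, -3.64, 0], [-0.46, -3.79, 0], [-0.5, -3.95, 0], [-0.54, -4.1, 0], [-0.58, -4.25, 0], [-0.62, -4.41, 0], [-0.67, -4.56, 0], [-0.71, -4.71, 0], [-0.76, -4.87, 0], [-0.81, -5.02, 0], [-0.86, -5.17, 0],
```

Emit:
{"method": "send_rows", "body": {
  "claw": [255,255,255,255,255,255],
  "xyz": [
    [0,-0.16,0],
    [0,-0.32,0],
    [0,-0.48,0],
    [0,-0.64,0],
    [0,-0.8,0],
    [0,-0.8,0]
  ],
  "turn": [-0.01,-0.02,-0.03,-0.04,-0.05,-0.05]
}}

```text
t: 20.05
ee_pos: [0.5804, 0.1482, 0.0525]
ee_rot: [3.141, -0.001, 0.657]
force: [-0.2, 0.1, 6.3]
width: 0.0215
finger_force: 30.0
```

Run:
```python
from h import *
sw();to(pol(.160,.7724),.052,Y0+.7724)
```

```text
radius 0.1614 swing 0.7715
t 20.05 pos [0.5804 0.1482 0.0525] rpy [ 3.141e+00 -1.000e-03  6.570e-01] F [-0.2  0.1  6.3] w 0.0215 ff 30.0 q6 1.07
shift cm [-0.14 -0.01  0.05] turn -0.002
```

Emit:
{"method": "send_rows", "body": {
  "claw": [255,255,255,255],
  "xyz": [
    [0,-0.16,0],
    [0,-0.32,0],
    [0,-0.48,0],
    [0,-0.48,0]
  ],
  "turn": [-0.01,-0.02,-0.03,-0.03]
}}

```text
t: 20.45
ee_pos: [0.5781, 0.1512, 0.0525]
ee_rot: [3.139, -0.001, 0.686]
force: [0.8, -1.9, 5.9]
width: 0.0216
finger_force: 30.0
```

Emit:
{"method": "send_rows", "body": {
  "claw": [255,255,255,255],
  "xyz": [
    [0,-0.16,0],
    [0,-0.32,0],
    [0,-0.48,0],
    [0,-0.48,0]
  ],
  "turn": [-0.01,-0.02,-0.03,-0.03]
}}

```text
t: 20.85
ee_pos: [0.577, 0.1523, 0.0525]
ee_rot: [3.134, -0.001, 0.714]
force: [6.0, -7.9, 3.5]
width: 0.0216
finger_force: 30.0
```

Run:
```python
from h import *
sw();to(pol(.160,.83),.052,Y0+.83)
```

```text
radius 0.1613 swing 0.8048
t 20.85 pos [0.577  0.1523 0.0525] rpy [ 3.134e+00 -1.000e-03  7.140e-01] F [ 6.  -7.9  3.5] w 0.0216 ff 30.0 q6 1.02
shift cm [-0.12 -0.41  0.05] turn -0.002
```

It stopped firmly at ≈0.80. I'll check that it's also blocked going the other way.

Emit:
{"method": "send_rows", "body": {
  "claw": [255,255,255,255,255,255,255,255,255],
  "xyz": [
    [0,0.2,0],
    [0,0.4,0],
    [0,0.6,0],
    [0,0.8,0],
    [0,0.96,0],
    [0,1.12,0],
    [0,1.28,0],
    [0,1.44,0],
    [0,1.44,0]
  ],
  "turn": [0.01,0.02,0.04,0.05,0.06,0.07,0.08,0.09,0.09]
}}

```text
t: 21.75
ee_pos: [0.5834, 0.1441, 0.0524]
ee_rot: [3.141, 0.001, 0.626]
force: [-1.5, -1.5, 7.4]
width: 0.0214
finger_force: 30.0
```

Run:
```python
from h import *
sw();to(pol(.160,.77),.052,Y0+.77)
```

```text
radius 0.1612 swing 0.7399
t 21.75 pos [0.5834 0.1441 0.0524] rpy [3.141e+00 1.000e-03 6.260e-01] F [-1.5 -1.5  7.4] w 0.0214 ff 30.0 q6 1.09
shift cm [-0.13 -0.48  0.04] turn -0.03
```

Emit:
{"method": "send_rows", "body": {
  "claw": [255,255,255,255],
  "xyz": [
    [0,0.16,0],
    [0,0.32,0],
    [0,0.4,0],
    [0,0.4,0]
  ],
  "turn": [0.01,0.02,0.02,0.02]
}}

```text
t: 22.15
ee_pos: [0.5852, 0.1415, 0.0524]
ee_rot: [-3.141, 0.001, 0.607]
force: [-2.8, -1.0, 8.0]
width: 0.0213
finger_force: 30.0
```

Run:
```python
from h import *
sw();to(pol(.160,.77),.052,Y0+.77)
```

```text
radius 0.1612 swing 0.7205
t 22.15 pos [0.5852 0.1415 0.0524] rpy [-3.141e+00  1.000e-03  6.070e-01] F [-2.8 -1.   8. ] w 0.0213 ff 30.0 q6 1.11
shift cm [-0.14 -0.79  0.04] turn -0.049
```

It isn't blocked at 0.72 on the way back, so the stop at 0.80 isn't yet a proven notch. I'll measure the shoe profile from the first depth images.

Run:
```python
from h import *
for n in("top","scene"):
    d=np.load(n+"0.npy"); K,R,t=cam(n); v,u=np.mgrid[0:400,0:640]
    X=(np.stack([u,v,np.ones_like(u)],-1)@np.linalg.inv(K).T*d[...,None]-t)@R
    q=X[...,:2]-PIV; r=np.hypot(q[...,0],q[...,1]); a=(np.arctan2(q[...,1],q[...,0])-Y0)
    print(n)
    for a0 in np.arange(.3,1.35,.05):
        row=[]
        for r0 in (.052,.058,.064,.070,.076):
            m=(abs(a-a0)<.03)&(abs(r-r0)<.003)&(d>0)
            row.append("%4.0f(%d)"%(1e3*np.median(X[m][:,2]),m.sum()) if m.any() else "  -   ")
        print("%.2f"%a0,*row)
```

```text
top
0.30   90(5)   91(3)   48(1)   47(4)   50(4)
0.35   75(2)   49(2)   49(3)   48(5)   49(4)
0.40   -      48(5)   51(3)   49(5)   50(4)
0.45   11(3)   38(4)   50(4)   50(5)   50(3)
0.50   11(3)   45(4)   50(3)   50(5)   51(3)
0.55   13(3)   39(5)   49(3)   49(4)   48(3)
0.60   10(3)   47(5)   52(3)   50(3)   48(4)
0.65   11(3)   45(6)   48(3)   49(4)   48(4)
0.70   11(3)   22(4)   32(3)   32(3)   35(4)
0.75   15(2)   13(5)   33(4)   33(4)   30(5)
0.80   11(4)   15(4)   34(5)   33(3)   29(4)
0.85   12(2)   21(5)   33(4)   33(3)   30(4)
0.90   11(4)   42(5)   48(3)   49(5)   50(4)
0.95   11(4)   45(4)   50(3)   50(5)   49(4)
1.00    9(3)   44(5)   50(3)   50(5)   49(5)
1.05   11(3)   14(5)   51(4)   50(4)   48(4)
1.10   11(3)   13(5)   50(4)   48(5)   49(4)
1.15    9(3)   44(5)   50(4)   50(4)   49(4)
1.20    9(3)   10(5)   33(4)   33(5)   31(2)
1.25    8(3)   16(4)   33(3)   33(5)   34(2)
1.30   13(3)   12(4)   33(3)   33(5)   33(3)
scene
0.30   78(8)   51(6)   50(3)   50(4)   30(27)
0.35   -      52(1)   51(3)   50(5)   38(20)
0.40   -      51(2)   51(3)   50(5)   41(19)
0.45   -      51(2)   51(2)   50(4)   35(21)
0.50   -      51(2)   52(2)   50(3)   38(20)
0.55   -      51(1)   52(3)   51(4)   39(20)
0.60   -      51(1)   52(1)   50(4)   40(19)
0.65   -      50(2)   -      51(2)   31(10)
0.70   -      -      35(1)   36(3)   14(5)
0.75   -      -      35(2)   36(2)   23(8)
0.80   -      41(4)   42(9)   43(5)   33(8)
0.85   48(1)   43(7)   45(10)   45(10)   42(14)
0.90   51(1)   51(2)   51(1)   50(2)   43(15)
0.95   -      51(1)   50(2)   52(2)   44(8)
1.00   -      50(4)   51(2)   52(3)   43(11)
1.05   -      51(3)   51(1)   52(3)   45(7)
1.10   -      51(2)   51(3)   50(2)   47(10)
1.15   -      -      51(2)   50(1)   39(7)
1.20   -      50(1)   -      50(1)   39(1)
1.25   -      -      -      -      28(5)
1.30   -      -      -      29(1)   25(4)
```

The ring has one gap, ≈0.68–0.88, which matches the notch (centre ≈0.775). I'll keep feeling for the lower stop.

Emit:
{"method": "send_rows", "body": {
  "claw": [255,255,255,255,255],
  "xyz": [
    [0,0.16,0],
    [0,0.32,0],
    [0,0.48,0],
    [0,0.48,0],
    [0,0.48,0]
  ],
  "turn": [0.01,0.02,0.03,0.03,0.03]
}}

```text
t: 22.65
ee_pos: [0.5863, 0.1399, 0.0524]
ee_rot: [-3.137, 0.002, 0.579]
force: [-5.8, 3.5, 8.5]
width: 0.0212
finger_force: 30.0
```

Run:
```python
from h import *
sw();to(pol(.160,.775),.052,Y0+.775)
p,d=optics.get_image("scene"); d0=np.load("scene0.npy")
K,R,t=cam("scene"); v,u=np.mgrid[0:400,0:640]
def f(p,d,c):
    X=(np.stack([u,v,np.ones_like(u)],-1)@np.linalg.inv(K).T*d[...,None]-t)@R
    m=(p.max(-1)<50)&(np.hypot(X[...,0]-c[0],X[...,1]-c[1])<.026)&(X[...,2]>.095)
    print(m.sum(),np.percentile(X[m][:,2],[2,10,50,90,98]),X[m].mean(0))
import cv2
f(cv2.imread("pics/scene0.png"),d0,pol(.066,0)); f(p,d,pol(.066,.7))
```

```text
radius 0.1612 swing 0.7083
t 22.65 pos [0.5863 0.1399 0.0524] rpy [-3.137e+00  2.000e-03  5.790e-01] F [-5.8  3.5  8.5] w 0.0212 ff 30.0 q6 1.13
shift cm [-0.17 -1.06  0.04] turn -0.082
120 [0.10986133 0.11354844 0.12548845 0.13133586 0.13238108] [0.5295565  0.04217606 0.1239327 ]
77 [0.10210908 0.10993607 0.11997307 0.13094776 0.13246825] [0.51830748 0.08813664 0.12447796]
```

It's blocked at 0.708 and 0.805, and the wing is at its home height, so the pin dropped straight into the notch. I'll centre the arm in its play, let go and retreat.

Emit:
{"method": "send_rows", "body": {
  "claw": [255,255,255,255,255,255,140,140,140,140,140,140,140,140,140,140,140],
  "xyz": [
    [0,-0.25,0],
    [0,-0.5,0],
    [0,-0.75,0],
    [0,-1.0,0],
    [0,-1.0,0],
    [0,-1.0,0],
    [0,-1.0,0],
    [0,-1.0,0],
    [0,-1.0,0],
    [0,-1.0,-2],
    [0,-1.0,-5],
    [0,-1.0,-9],
    [0,-1.0,-13],
    [0,-1.0,-17],
    [0,-1.0,-20],
    [0,-1,-20],
    [0,-1,-20]
  ],
  "turn": [-0.02,-0.03,-0.05,-0.06,-0.06,-0.06,-0.06,-0.06,-0.06,-0.06,-0.06,-0.06,-0.06,-0.06,-0.06,-0.06,-0.06]
}}

```text
t: 24.4
ee_pos: [0.5833, 0.146, 0.2511]
ee_rot: [-3.141, -0.0, 0.636]
force: [-0.1, -0.1, -0.4]
width: 0.0423
finger_force: 0.0
```

Run:
```python
from h import *
import cv2
p,d=optics.get_image("scene"); d0=np.load("scene0.npy"); sw()
K,R,t=cam("scene"); v,u=np.mgrid[0:400,0:640]
def f(p,d,c):
    X=(np.stack([u,v,np.ones_like(u)],-1)@np.linalg.inv(K).T*d[...,None]-t)@R
    m=(p.max(-1)<50)&(np.hypot(X[...,0]-c[0],X[...,1]-c[1])<.026)&(X[...,2]>.095)
    print(m.sum(),np.percentile(X[m][:,2],[2,10,50,90,98]),X[m].mean(0))
f(cv2.imread("pics/scene0.png"),d0,pol(.066,0)); f(p,d,pol(.066,.757))
a=cv2.cvtColor(p,4)[150:250,290:410]
cv2.imwrite("pics/c5.png",cv2.resize(cv2.convertScaleAbs(a,alpha=1.8),None,fx=6,fy=6,interpolation=2))
```

```text
radius 0.1618 swing 0.7517
120 [0.10986133 0.11354844 0.12548845 0.13133586 0.13238108] [0.5295565  0.04217606 0.1239327 ]
144 [0.10637598 0.1108785  0.12235641 0.1309173  0.1317706 ] [0.51426716 0.08819961 0.1218234 ]
```

View pics/c5.png

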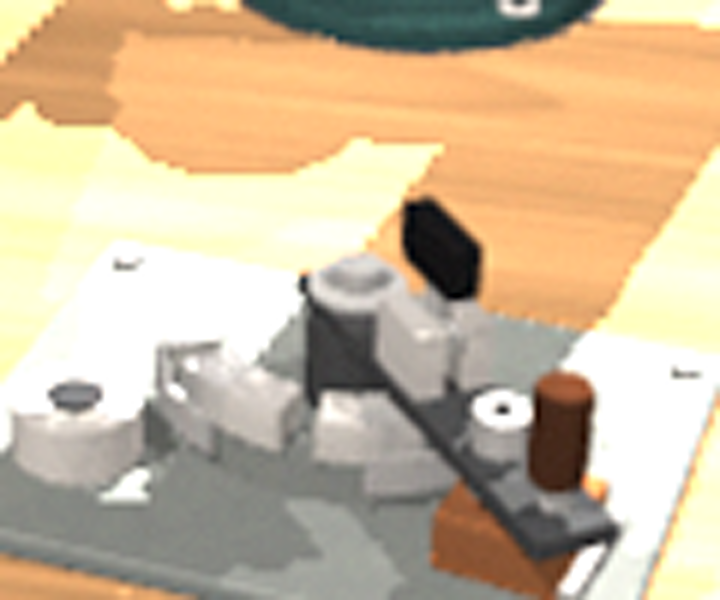

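The wing is aligned with the arm at (440,250), low against its housing with its top at 131 mm, as at the start. The bush (503,410) stands over the block, and the gripper is clear.

```bash
python3 -c "
from plant import r
print(r.job_done())"
```

```text
the job is handed in; nothing more can be done
None
```

The job is handed in at about 24 s: the plunger sits at its home height in the left notch, the arm stops when pushed either way (free travel measured about 0.09 rad, against the 0.06 stated), the bush is over the wooden block, and the gripper is clear.

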